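# Refit the burr carrier of a coffee grinder and clamp it

## Task

The grinder has been cleaned and its burr carrier, the dark disc with three orange wings, was put back on the spindle but is still perched on top of the three brass studs. Turn it, pushing on its wings if you like, until its three holes meet the studs and it slides down flat onto its seat, then swing the clamp latch round by its red knob as far as it goes, so that the foot lies over the disc's rim. Leave everything else on the counter where it is, and let go of it all.

Things in the scene. Friction and masses are not known exactly. Their poses are not given: they have to be found in the camera images.
- chamber: The grinder's opened burr chamber, fixed: a round aluminium housing 128 mm across on a black plinth (190 mm along x, 210 along y from -95 to +115, 22 high). Origin: on the counter, on the spindle's axis; z up. Its chute juts out on its -x side to 107 mm from the axis, up to 48 mm high. The latch post is on its +y side.
- seat (a point): Centre of the chamber's flat seat, 50 mm above the counter, on the axis of the steel spindle, which is 24 mm across and stands up to 86 mm above the counter. Axes as the chamber's.
- stud (a point): Tip centre of one of the three brass studs that stand on the seat: 10 mm across, bevelled tips 64 mm above the counter, 34 mm from the spindle's axis. They stand at -90 (this one), 30 and 150 degrees from the chamber's x axis, counter-clockwise seen from above.
- carrier: The loose burr carrier, a dark disc 110 mm across, 12 mm thick, about 0.4 kg, its 26 mm bore round the spindle. Origin: centre of its underside; z up. At the start it lies level on the stud tips, underside 64 mm above the counter, at least 20 degrees out of register; seated, the underside is at 50 mm. It turns freely apart from friction.
- hole (a point): Centre, at the underside, of one of the carrier's three 13 mm through holes, rimmed with brass, 34 mm from its centre at 0 (this one), 120 and 240 degrees from its x axis. They fit the studs in any of three positions, 120 degrees apart; turned slowly, the disc falls onto them by its own weight once in register to about 2 degrees.
- wing (a point): Top centre of one of the carrier's three upright orange wings, on its x axis; the others are at 120 and 240 degrees, each in line with a hole. Each is a plate reaching from 40 to 58 mm from the disc's centre, 10 mm thick, rising 28 mm above the disc's top face (40 mm above its underside).
- latch (a joint): Clamp latch angle (rad), about a vertical pivot: starts open at 0 to 0.35, turns clockwise from above to its stop at 1.57. At 0 its knob end points along the chamber's -x; at 1.57 along +y, the foot (42 mm from the pivot) over the rim. Stays where left; about 1.5 N at the knob. The disc's edge blocks the foot until it is seated.
- latch_pivot (a point): On the latch's pivot axis, at the underside of the arm, a steel bar 14 mm wide and 8 mm thick: 85 mm from the chamber's axis along the chamber's +y, 64.5 mm above the counter. The pivot screw is 20 mm across and stands 12 mm up from there.
- latch_knob (a point): Top centre of the latch's upright red knob, a cylinder 16 mm across whose top is 104.5 mm and whose foot is 72.5 mm above the counter, 60 mm from the pivot.
- cezve: Bystander, to be left alone: copper cezve with a dark handle, 88 mm tall. Origin: on its underside.
- milk_jug: Bystander, to be left alone: small steel milk jug, 105 mm tall. Origin: on its underside.
- bean_jar: Bystander, to be left alone: amber jar with steel lid, 120 mm tall. Origin: on its underside.
- cup: Bystander, to be left alone: white mug, 60 mm tall. Origin: on its underside.
- tamper: Bystander, to be left alone: steel coffee tamper, 88 mm tall. Origin: on its underside.
- brush: Bystander, to be left alone: grinder brush, 170 mm long, lying beside the chamber. Origin: on its underside.
- driver: Bystander, to be left alone: screwdriver, 170 mm long, lying beyond the chamber. Origin: on its underside.
- scoop: Bystander, to be left alone: measuring spoon, 160 mm long. Origin: on its underside.

How it is judged:
On the way, in this order (a step that is already met when the one before it is completed fails the run):
1. the carrier has been turned into register and lies down on its seat, over all three studs (z of carrier in the frame of chamber between 0.046 and 0.0535 m and horizontal distance between carrier and chamber below 0.004 m and angle between carrier's own z axis and vertical below 0.05 rad), for 0.2 s.
2. the latch is swung closed over the rim (value of joint latch above 1.4 rad), for 0.2 s.
At the end, for the whole second after the job is handed in: The carrier rests still on its seat over all three studs (underside within 3.5 mm of the seat, within 4 mm of the spindle's axis, within 0.05 rad of level) and the latch is at rest at more than 1.4 rad, its foot over the rim (all of step 1 and value of joint latch above 1.4 rad and linear speed of carrier below 0.02 m/s and velocity of joint latch below 0.1 rad/s); the robot touches nothing.
It fails at once if one of the other things on the counter is moved by more than 30 mm (distance of any of cezve, milk_jug, bean_jar, cup, tamper, brush, driver, scoop from where it was at the start of the episode above 0.03 m).
It also fails if it takes over 58 s, if anything falls off the work surface, if the arm or the gripper's body presses on something with over 40 N, if the wrist force passes 120 N, or if a joint passes its speed limit or range.

## Robot

A 6-joint arm with a two-finger parallel gripper is mounted at the origin on the work surface. World frame = base frame: x ahead of the robot, y to its left, z up, the work surface at z = 0. Lengths are in m, angles in rad, forces in N, time in s.
With the tool pointing down it reaches from about 0.3 to 0.775 m from the base axis. Payload 14.6 kg.
Tool frame: the origin (TCP) lies at the very end of the fingers, on their centre line; the grasp point (between the pads) lies 19 mm behind it (ctrl.hold_point_z is the distance from the TCP to the grasp point, in m); x points along the fingers, y is the direction in which the jaws open and shut, and the axes are right-handed (so a half turn about x gives the same grasp; the last joint's range is limited). The gripper opens to 94 mm and grips with 3 to 60 N. Pads are 16 mm wide; open, the fingers measure 119 mm over their backs; the gripper's body (75 mm by 177 mm) begins 78 mm behind the grasp point.
Start: joints at [-1.288, 0.3, 1.521, -0, 1.321, -0.067], TCP at [0.188, -0.517, 0.166] pointing down, gripper open.
Joint ranges: [-3.03, 3.03], [-0.79, 2.21], [0.23, 2.52], [-1.04, 4.18], [0, 3.07], [-2.55, 2.55]. Speed limits (rad/s): [2.22, 2.22, 2.57, 3.14, 3.14, 3.14].

## Interface

Orientations are given as [roll, pitch, yaw] about the fixed x, y, z axes, in that order (R = Rz(yaw) Ry(pitch) Rx(roll)).
In Python, from station import get_obs, camera, ticket, ctrl gives the robot as it stands.
- The arm moves only by the tool step_arm, never from a script. Its argument "motion" is a list that holds one entry, the list of rows, each a list of 6 numbers: the shift along the tool's x, y, z in m, then the turn, a rotation vector about the tool's x, y, z in degrees. A call has 1 to 12 rows; each row shifts and turns the commanded pose from where the row before left it, along the tool's axes as they then stand; what a row does not reach is not made up. A row lasts 1/8 s, in which the tool goes at most 62.5 mm and 10.7 degrees, less where a joint would pass 70% of its speed; a pose out of reach is approached as far as the arm can. A call is refused whole if a number of a shift passes 0.0625 or a number of a turn 10.7, either way. A call with a gripper value outside its range is refused whole. "fingers" is the finger opening in m, from 0 to 0.094, set as the call begins (left out, the last holds). The fingers move at their own pace and stop on an object; "squeeze" is the grip in N (left out, the last holds). Time passes only in rows, so rows that do not move let the fingers close. It gives the time, the measured TCP pose, the force and the opening at its end, in the units of the state.
- get_obs(): the state, without advancing time (a new reading comes with each control period).
- camera(name): name is "scene" or "side" or "wrist"; returns a dict with "pixels" (480x640x3 uint8, red, green, blue), "fx", "fy", "cx", "cy" (pixels), "k1" (the pictures are not rectified: a ray, as slopes to the right and down, at radius r is drawn at 1 + k1 r^2 times it, then the intrinsics apply), "extrinsics" (4x4, takes a point from world to camera coordinates); the wrist camera has in their place "T_tool_cam" (4x4, takes a point from camera to tool coordinates, whose origin is the TCP and whose axes are the tool frame's). Camera axes: x right, y up, looking along -z (the intrinsics and any distortion apply to the point x, -y, -z); pixel columns grow to the right and rows downward; lengths in m; the calibration is good to about 2 mm. A picture is of the moment at which its call begins: read the wrist's pose just before it. There is no depth.
- ticket.hand_in(): hands the job in, once; it reports no verdict.
The state is a dict: "time_s": time; "qpos": joint angles; "joint_vel": joint speeds; "tau": joint torques, N m; "ee_pos": TCP position; "eef_rot": TCP orientation; "force": force on the tool from outside, world axes, zero at the start; "moment": the same for the moment, N m; "grip_width": finger opening in m.
Only numpy, scipy, OpenCV 4.12 (cv2) and the standard library are available. Lean on these libraries where they do the work, as an engineer would, in place of code of your own. Each camera call takes 0.05 s, during which the arm holds its last target.

## Working session

There is one attempt and no reset: what is moved stays moved. The work goes in short steps, Python scripts to look and compute and a tool call to move; the robot and the scene stay as the last step left them, time stands still between calls to the robot, and variables do not carry over. Pictures are saved under pics/ and viewed, and the job is handed in when it is done.

Besides the shell and the picture viewer there is one more tool, called after "Call:" by a JSON object that holds its "fn" and its "kwargs". step_arm: Moves the arm, as the interface text tells. Its arguments: {"type":"object","properties":{"motion":{"type":"array","items":{"type":"array","items":{"type":"array","items":{"type":"number"}}}},"fingers":{"type":"number"},"squeeze":{"type":"number"}},"required":["motion"]}

```bash
mkdir -p pics; ls; cat > h.py <<'E'
import numpy as np, cv2
from station import get_obs, camera, ticket, ctrl
def snap(n,tag):
    o=get_obs(); c=camera(n); cv2.imwrite(f'pics/{tag}.png',c['pixels'][:,:,::-1]); np.save(f'pics/{tag}.npy',{'c':c,'o':o},allow_pickle=True); return c,o
E
python3 - <<'E'
from h import *
for n in('scene','side','wrist'):
    c,o=snap(n,n+'0'); print(n,c['fx'],c['fy'],c['cx'],c['cy'],c['k1']); print(np.round(c.get('extrinsics',c.get('T_tool_cam')),3))
print(get_obs())
E
```

```text
pics
scene 544.6365076052649 544.6365076052649 324.0838102853437 246.6980178345185 0.02085733840243472
[[ 0.389  0.921  0.    -0.218]
 [-0.786  0.332  0.521  0.413]
 [ 0.48  -0.203  0.854 -1.642]
 [ 0.     0.     0.     1.   ]]
side 485.2934316714132 485.2934316714132 326.2790094784139 232.7038928178158 -0.12192107490102753
[[-0.993 -0.12  -0.006  0.561]
 [ 0.082 -0.717  0.693 -0.115]
 [-0.087  0.687  0.721 -1.253]
 [ 0.     0.     0.     1.   ]]
wrist 370.3259328891756 370.3259328891756 317.5684393031947 240.56031467842334 -0.032505547829040145
[[-0.001  0.253 -0.967 -0.218]
 [ 1.     0.001 -0.001 -0.001]
 [ 0.    -0.967 -0.253 -0.074]
 [ 0.     0.     0.     1.   ]]
{'time_s': 0.15, 'qpos': array([-1.28758139e+00,  3.00361969e-01,  1.52143275e+00,  1.53729763e-05,
        1.32068210e+00, -6.66202610e-02]), 'joint_vel': array([ 0.00091561, -0.00270782, -0.00127544, -0.00027217, -0.00125929,
       -0.00114367]), 'tau': array([ 2.06943487e-04, -5.31962264e+01, -3.52816951e+01,  7.08471285e-02,
        2.36159057e-02, -6.43067142e-05]), 'ee_pos': array([ 0.18843578, -0.51646945,  0.16580895]), 'eef_rot': array([-1.6542572 ,  1.56991204,  1.83716684]), 'force': array([ 0.18498303, -0.19302841,  0.11521593]), 'moment': array([-2.36163838e-05,  1.71279069e-02,  1.48731756e-02]), 'grip_width': 0.09419125338432087}
```

View pics/scene0.png

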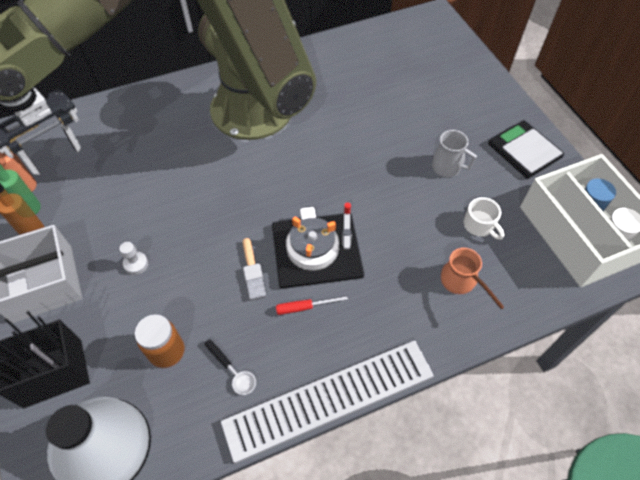

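View pics/side0.png

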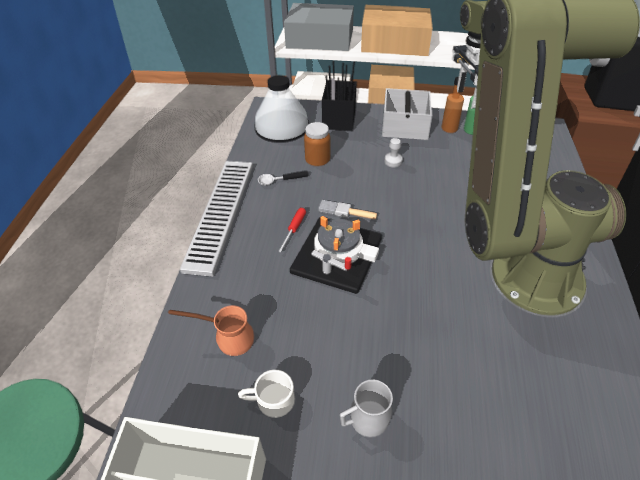

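View pics/wrist0.png

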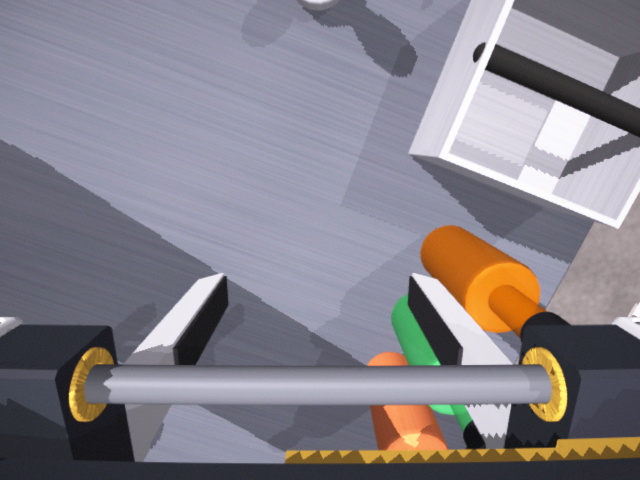

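The scene view shows the chamber at about (312,243), with the wings at (297,222), (331,228) and (309,250). The red knob is at (348,208). Next I'll mask these colours and cast rays.

```bash
cat >> h.py <<'E'
def ray(c,uv,o=None):
    uv=np.array(uv,float); d=np.array([(uv[0]-c['cx'])/c['fx'],(uv[1]-c['cy'])/c['fy']])
    s=d.copy()
    for _ in range(20): s=d/(1+c['k1']*(s@s))
    v=np.array([s[0],-s[1],-1.])
    if 'extrinsics' in c: T=np.linalg.inv(c['extrinsics'])
    else:
        from scipy.spatial.transform import Rotation as R
        W=np.eye(4); W[:3,:3]=R.from_euler('xyz',o['eef_rot']).as_matrix(); W[:3,3]=o['ee_pos']; T=W@c['T_tool_cam']
    return T[:3,3],T[:3,:3]@v
def onz(c,uv,z,o=None):
    p,v=ray(c,uv,o); return p+v*(z-p[2])/v[2]
def tri(a,b):
    (p,u),(q,w)=a,b; A=np.stack([u,-w],1); t=np.linalg.lstsq(A,q-p,rcond=None)[0]
    x,y=p+u*t[0],q+w*t[1]; return (x+y)/2,np.linalg.norm(x-y)
def proj(c,X,o=None):
    if 'extrinsics' in c: E=c['extrinsics']
    else:
        from scipy.spatial.transform import Rotation as R
        W=np.eye(4); W[:3,:3]=R.from_euler('xyz',o['eef_rot']).as_matrix(); W[:3,3]=o['ee_pos']; E=np.linalg.inv(W@c['T_tool_cam'])
    x=E[:3,:3]@np.array(X)+E[:3,3]; s=np.array([x[0],-x[1]])/-x[2]; s=s*(1+c['k1']*(s@s)); return s*c['fx']+[c['cx'],c['cy']]
E
python3 - <<'E'
from h import *
for n,(x,y,w,h) in {'scene':(262,190,112,100),'side':(282,195,112,100)}.items():
    d=np.load(f'pics/{n}0.npy',allow_pickle=True).item(); c=d['c']; im=c['pixels']
    cr=im[y:y+h,x:x+w]
    cv2.imwrite(f'pics/{n}_crop.png',cv2.resize(cr,None,fx=6,fy=6,interpolation=cv2.INTER_CUBIC)[:,:,::-1])
    hsv=cv2.cvtColor(im,cv2.COLOR_RGB2HSV)
    for name,lo,hi in(('orange',(8,150,120),(20,255,255)),('red',(0,170,120),(5,255,255)),('red2',(175,150,120),(180,255,255))):
        m=cv2.inRange(hsv,lo,hi); k,L,st,ce=cv2.connectedComponentsWithStats(m)
        for i in range(1,k):
            if st[i,4]>5 and x<ce[i][0]<x+w and y<ce[i][1]<y+h: print(n,name,st[i],ce[i],np.round(onz(c,ce[i],.09),3))
E
```

```text
scene orange [292 218   8  10  59] [296.08474576 221.94915254] [ 0.49  -0.044  0.09 ]
scene orange [327 221   9  11  74] [331.32432432 225.63513514] [0.533 0.031 0.09 ]
scene orange [306 245   6  11  46] [308.54347826 249.65217391] [ 0.575 -0.045  0.09 ]
scene red [345 204   5   9  34] [347.14705882 207.67647059] [0.5   0.088 0.09 ]
side orange [320 216   8  11  64] [323.1875   221.109375] [ 0.578 -0.049  0.09 ]
side orange [353 220   7  10  64] [355.9375 224.5   ] [ 0.492 -0.046  0.09 ]
side orange [334 238   5  12  52] [335.92307692 243.55769231] [0.537 0.026 0.09 ]
side red [288 208  18  25 185] [296.9027027  219.08648649] [ 0.648 -0.049  0.09 ]
side red [345 258   6  11  56] [347.23214286 262.91071429] [0.503 0.086 0.09 ]
```

View pics/scene_crop.png

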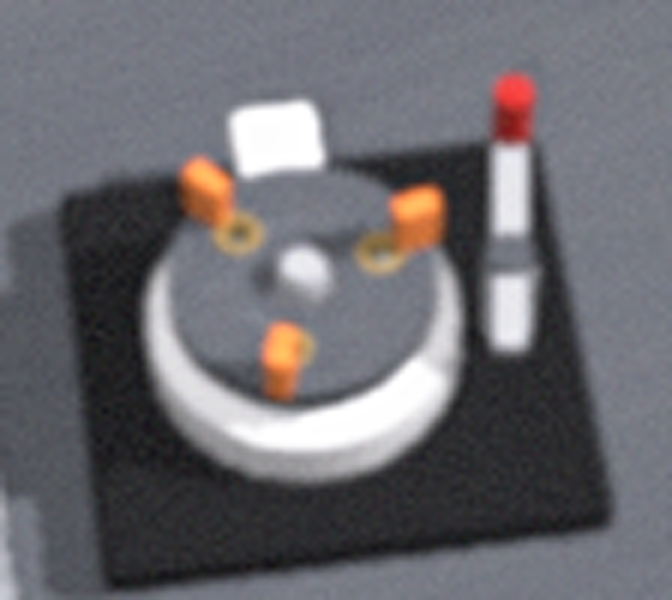

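View pics/side_crop.png

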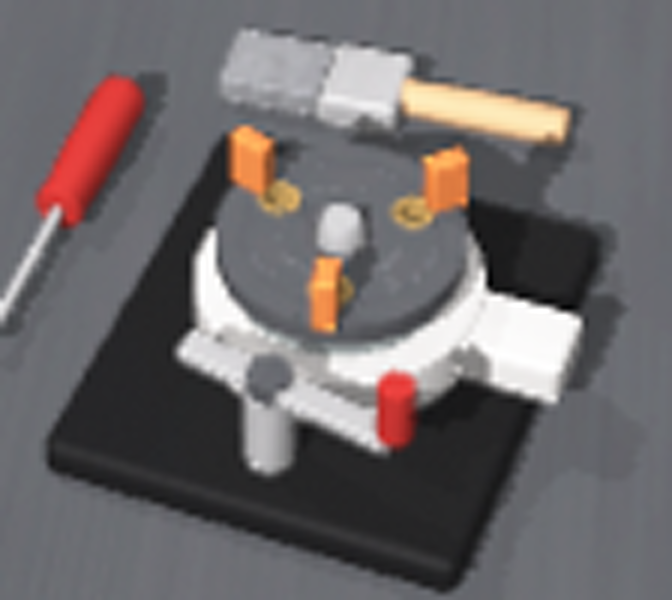

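```bash
python3 - <<'E'
from h import *
S=np.load('pics/scene0.npy',allow_pickle=True).item()['c'];D=np.load('pics/side0.npy',allow_pickle=True).item()['c']
P={'w1':((296.08,221.95),(355.94,224.5)),'w2':((331.32,225.64),(335.92,243.56)),'w3':((308.54,249.65),(323.19,221.11)),'knob':((347.15,207.68),(347.23,262.91))}
W={}
for k,(a,b) in P.items():
    X,e=tri(ray(S,a),ray(D,b)); W[k]=X; print(k,X.round(4),round(e,4))
ctr=(W['w1']+W['w2']+W['w3'])/3; print('ctr',ctr.round(4))
for k in('w1','w2','w3'): v=W[k]-ctr; print(k,np.hypot(*v[:2]).round(4),np.degrees(np.arctan2(v[1],v[0])).round(1))
f=lambda u,v,ox,oy:((u-2.5)/6+ox,(v-2.5)/6+oy)
sc=[f(*p,262,190) for p in((65,190),(545,143),(610,518),(108,586))]
C=np.array([onz(S,p,.022) for p in sc]); print('scene plinth',C.round(4),C.mean(0).round(4))
for i in range(4):
    v=C[(i+1)%4]-C[i]; print(np.hypot(*v[:2]).round(4),np.degrees(np.arctan2(v[1],v[0])).round(1))
sd=[f(*p,282,195) for p in((50,447),(452,582),(600,238))]
C=np.array([onz(D,p,.022) for p in sd]); print('side',C.round(4),((C[0]+C[2])/2).round(4))
for i in range(2):
    v=C[(i+1)]-C[i]; print(np.hypot(*v[:2]).round(4),np.degrees(np.arctan2(v[1],v[0])).round(1))
# pivot screw & spindle top
print('pivot',onz(S,f(513,250,262,190),.0765).round(4),onz(D,f(268,376,282,195),.0765).round(4))
print('spin',onz(S,f(302,270,262,190),.086).round(4),onz(D,f(341,220,282,195),.086).round(4))
# hole rims at z=.076
for p in((239,234),(380,253)): print('holeS',onz(S,f(*p,262,190),.076).round(4))
for p in((280,198),(413,212)): print('holeD',onz(D,f(*p,282,195),.076).round(4))
E
```

```text
w1 [ 0.4917 -0.0442  0.0923] 0.0002
w2 [0.5359 0.0298 0.0939] 0.0006
w3 [ 0.5773 -0.0459  0.0937] 0.0011
knob [0.5018 0.0874 0.0919] 0.0019
ctr [ 0.535  -0.0201  0.0933]
w1 0.0495 -150.9
w2 0.0499 88.9
w3 0.0495 -31.4
scene plinth [[ 0.4205 -0.0851  0.022 ]
 [ 0.4783  0.115   0.022 ]
 [ 0.6565  0.0628  0.022 ]
 [ 0.6064 -0.1348  0.022 ]] [ 0.5404 -0.0105  0.022 ]
0.2083 73.9
0.1856 -16.3
0.2039 -104.2
0.1924 165.0
side [[ 0.6508  0.0666  0.022 ]
 [ 0.4739  0.1187  0.022 ]
 [ 0.4216 -0.0844  0.022 ]] [ 0.5362 -0.0089  0.022 ]
0.1844 163.6
0.2098 -104.5
pivot [0.555  0.0633 0.0765] [0.5567 0.0627 0.0765]
spin [ 0.5363 -0.0212  0.086 ] [ 0.5351 -0.0208  0.086 ]
holeS [ 0.5043 -0.036   0.076 ]
holeS [0.535  0.0132 0.076 ]
holeD [ 0.5639 -0.0407  0.076 ]
holeD [ 0.5053 -0.0388  0.076 ]
```

```bash
cat >> h.py <<'E'
from scipy.spatial.transform import Rotation as R
def tool(): 
    o=get_obs(); return o,R.from_euler('xyz',o['eef_rot']).as_matrix()
def goal(p,ydeg):
    """print shift (in tool axes) and yaw needed for TCP p, tool y at ydeg, pointing down"""
    o,M=tool(); d=np.array(p)-o['ee_pos']; ty=np.radians(ydeg)
    y=np.array([np.cos(ty),np.sin(ty),0]); x=np.array([0,0,-1.]); G=np.stack([x,y,np.cross(x,y)],1)
    rv=np.degrees(R.from_matrix(M.T@G).as_rotvec())
    print('t',o['time_s'],'tcp',o['ee_pos'].round(4),'ydir',np.degrees(np.arctan2(M[1,1],M[0,1])).round(1),'q6',o['qpos'][5].round(2),'F',o['force'].round(1),'grip',o['grip_width'].round(4))
    print('world d',d.round(4),'tool d',(M.T@d).round(4),'rotvec',rv.round(2))
E
python3 - <<'E'
from h import *
o,M=tool(); print(M.round(3))
a=np.radians(-31.1); goal([.535+.05*np.cos(a),-.0203+.05*np.sin(a),.16],59)
a=np.radians(-151); goal([.535+.05*np.cos(a),-.0203+.05*np.sin(a),.16],119)
E
```

```text
[[-0.     0.343 -0.939]
 [ 0.001 -0.939 -0.343]
 [-1.    -0.001 -0.   ]]Traceback (most recent call last):
  File "<stdin>", line 3, in <module>
  File "h.py", line 34, in goal
    print('t',o['time_s'],'tcp',o['ee_pos'].round(4),'ydir',np.degrees(np.arctan2(M[1,1],M[0,1])).round(1),'q6',o['qpos'][5].round(2),'F',o['force'].round(1),'grip',o['grip_width'].round(4))
                                                                                                                                                                     ^^^^^^^^^^^^^^^^^^^^^
AttributeError: 'float' object has no attribute 'round'
```

Call:
{"fn": "step_arm", "kwargs": {"motion": [[[-0.004, -0.028, -0.037, 0, 0, 0], [0, -0.028, -0.037, 0, 0, 0], [0, -0.028, -0.037, 0, 0, 0], [0, -0.028, -0.037, 0, 0, 0], [0, -0.028, -0.037, 0, 0, 0], [0, -0.028, -0.037, 0, 0, 0], [0, -0.028, -0.037, 0, 0, 0], [0, -0.028, -0.037, 0, 0, 0], [0, -0.028, -0.037, 0, 0, 0], [0, -0.028, -0.037, 0, 0, 0], [0, -0.028, -0.037, 0, 0, 0], [0, -0.028, -0.037, 0, 0, 0]]], "fingers": 0.03}}

```text
time_s: 1.65
ee_pos: [0.491, -0.0474, 0.1702]
eef_rot: [-0.281, 1.571, -3.072]
force: [-0.6, -0.5, -0.6]
grip_width: 0.0301
```

```bash
sed -i "s/o\['grip_width'\].round(4)/round(float(o['grip_width']),4)/" h.py; python3 - <<'E'
from h import *
a=np.radians(-151); goal([.535+.05*np.cos(a),-.0203+.05*np.sin(a),.16],-61)
snap('wrist','wrist1')
E
```

```text
t 1.65 tcp [ 0.491  -0.0474  0.1702] ydir -70.0 q6 1.05 F [-0.6 -0.5 -0.6] grip 0.0301
world d [ 0.0002  0.0029 -0.0102] tool d [ 0.0102 -0.0026 -0.0012] rotvec [-8.95  0.01  0.  ]
```

View pics/wrist1.png

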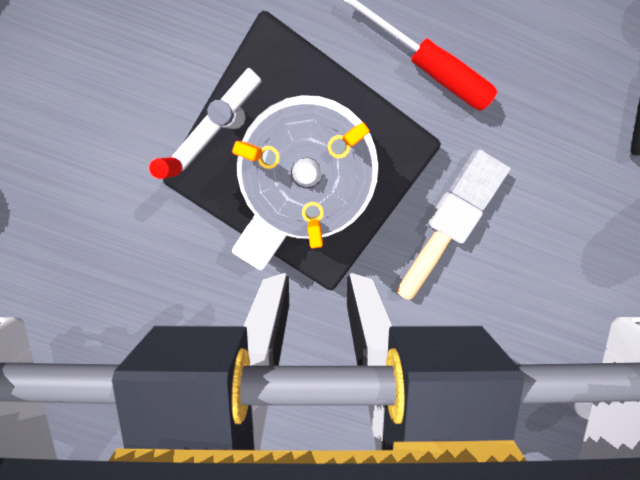

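The wrist view shows the disc clearly. Wings are at (315,235), (246,151) and (356,135), the spindle at (306,172), and the knob at (166,168). I'll use it to refine the positions.

```bash
cat > m.py <<'E'
from h import *
def meas(tag,ztop):
    d=np.load(f'pics/{tag}.npy',allow_pickle=True).item(); c,o=d['c'],d['o']; im=c['pixels']
    hsv=cv2.cvtColor(im,cv2.COLOR_RGB2HSV); out={}
    for name,lo,hi,z,(a0,a1) in(('orange',(8,150,120),(25,255,255),ztop-.006,(60,900)),('red',(0,170,120),(6,255,255),.098,(200,900))):
        m=cv2.inRange(hsv,lo,hi); m=cv2.morphologyEx(m,cv2.MORPH_OPEN,np.ones((5,5)))
        k,L,st,ce=cv2.connectedComponentsWithStats(m)
        for i in range(1,k):
            if a0<st[i,4]<a1 and ce[i][1]<300: print(tag,name,st[i],ce[i].round(1),onz(c,ce[i],z,o).round(4)); out.setdefault(name,[]).append(onz(c,ce[i],z,o))
    return c,o,out
E
python3 - <<'E'
from m import *
c,o,out=meas('wrist1',.104)
f=lambda p,z:onz(c,p,z,o)
sp=f((306,171),.086); print('spin',sp.round(4)); print('pivot',f((221,112),.0765).round(4),'knobtop',f((160,168.5),.1045).round(4))
C=np.array([f(p,.022) for p in((264,12),(439,145),(332,289),(163,181))]); print(C.round(4))
for i in range(4):
    v=C[(i+1)%4]-C[i]; print(np.hypot(*v[:2]).round(4),np.degrees(np.arctan2(v[1],v[0])).round(1))
for h in((313,212),(269,157),(339,147)):
    v=f(h,.076); w=v-sp; print('hole',v.round(4),np.hypot(*w[:2]).round(4),np.degrees(np.arctan2(w[1],w[0])).round(1))
for v in out['orange']:
    w=v-sp;print('wing',np.hypot(*w[:2]).round(4),np.degrees(np.arctan2(w[1],w[0])).round(1))
H=np.mean([f(h,.076) for h in((313,212),(269,157),(339,147))],0);print('disc ctr by holes',H.round(4))
w=f((221,112),.0765)-sp;print('pivot dir',np.hypot(*w[:2]),np.degrees(np.arctan2(w[1],w[0])))
E
```

```text
wrist1 orange [254 148   8  12  86] [257.9 153.9] [0.5372 0.0189 0.098 ]
wrist1 orange [308 218  12   9  90] [313.4 222.1] [ 0.5016 -0.0392  0.098 ]
wrist1 red [150 158  31  20 499] [164.6 167.4] [0.503 0.084 0.098]
spin [ 0.5367 -0.02    0.086 ]
pivot [0.5568 0.0598 0.0765] knobtop [0.5022 0.0847 0.1045]
[[ 0.6511  0.0625  0.022 ]
 [ 0.5992 -0.1317  0.022 ]
 [ 0.4252 -0.0869  0.022 ]
 [ 0.4746  0.1098  0.022 ]]
0.201 -105.0
0.1797 165.6
0.2028 75.9
0.1827 -15.0
hole [ 0.5054 -0.0372  0.076 ] 0.0357 -151.2
hole [0.5363 0.0125 0.076 ] 0.0326 90.8
hole [ 0.5635 -0.0389  0.076 ] 0.0328 -35.1
wing 0.0389 89.2
wing 0.04 -151.3
disc ctr by holes [ 0.5351 -0.0212  0.076 ]
pivot dir 0.08235005182882044 75.86679954828415
```

Call:
{"fn": "step_arm", "kwargs": {"motion": [[[0.01, -0.0026, -0.0012, -9, 0, 0], [0.02, 0, 0, 0, 0, 0], [0.02, 0, 0, 0, 0, 0], [0.018, 0, 0, 0, 0, 0], [0.017, 0, 0, 0, 0, 0], [0, 0, 0, 0, 0, 0]]]}}

```text
time_s: 2.45
ee_pos: [0.4899, -0.0459, 0.0843]
eef_rot: [-0.686, 1.568, 2.962]
force: [-0.5, -0.4, 1.0]
grip_width: 0.03
```

```bash
python3 - <<'E'
from h import *
a=np.radians(-151); goal([.535+.05*np.cos(a),-.0203+.05*np.sin(a),.085],-61)
snap('wrist','wrist2')
E
```

```text
t 2.45 tcp [ 0.4899 -0.0459  0.0843] ydir -61.0 q6 0.9 F [-0.5 -0.4  1. ] grip 0.03
world d [0.0013 0.0014 0.0007] tool d [-0.0007 -0.0006 -0.0018] rotvec [0.04 0.11 0.09]
```

View pics/wrist2.png

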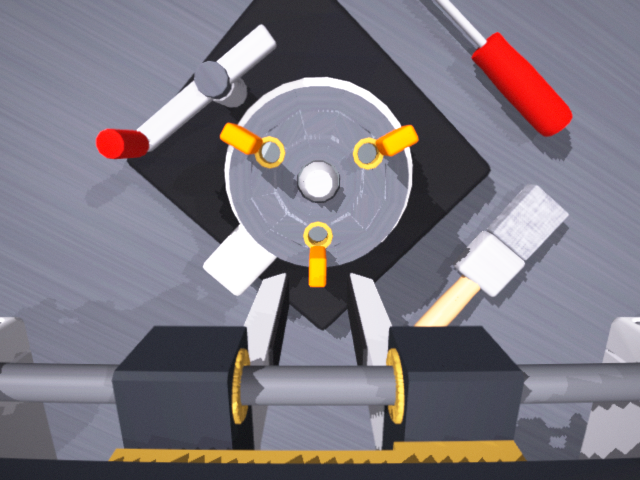

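```bash
python3 - <<'E'
from h import *
d=np.load('pics/wrist2.npy',allow_pickle=True).item();c,o=d['c'],d['o']
M=R.from_euler('xyz',o['eef_rot']).as_matrix()
for t in((0,0,0),(-.02,0,0),(0,.015,-.008),(0,.015,.008),(0,-.015,-.008),(-.02,0,-.008),(-.02,0,.008)): print(t,proj(c,o['ee_pos']+M@np.array(t),o).round(1))
print(onz(c,(317,279),.104,o).round(4),onz(c,(317,252),.104,o).round(4),'spin',onz(c,(318,180),.086,o).round(4))
E
```

```text
(0, 0, 0) [318.9 266.4]
(-0.02, 0, 0) [319.  277.7]
(0, 0.015, -0.008) [343.3 254. ]
(0, 0.015, 0.008) [342.8 278.5]
(0, -0.015, -0.008) [294.5 254.1]
(-0.02, 0, -0.008) [319.  264.3]
(-0.02, 0, 0.008) [319.  290.8]
[ 0.4886 -0.0454  0.104 ] [ 0.5027 -0.0376  0.104 ] spin [ 0.5363 -0.0196  0.086 ]
```

```bash
python3 - <<'E'
from h import *
for n in('side','scene'):
    c,o=snap(n,n+'2'); u=proj(c,o['ee_pos']).round().astype(int); print(n,u, proj(c,o['ee_pos']+[0,0,.045]))
    x,y=u-[60,70]; cr=c['pixels'][y:y+120,x:x+120]
    b=cv2.resize(cr,None,fx=5,fy=5,interpolation=cv2.INTER_CUBIC)[:,:,::-1].copy(); cv2.circle(b,(300,350),4,(255,0,255),1); cv2.imwrite(f'pics/{n}2c.png',b)
E
```

```text
side [356 226] [357.06728436 213.51521629]
scene [295 223] [294.50694181 212.8393578 ]
```

View pics/side2c.png

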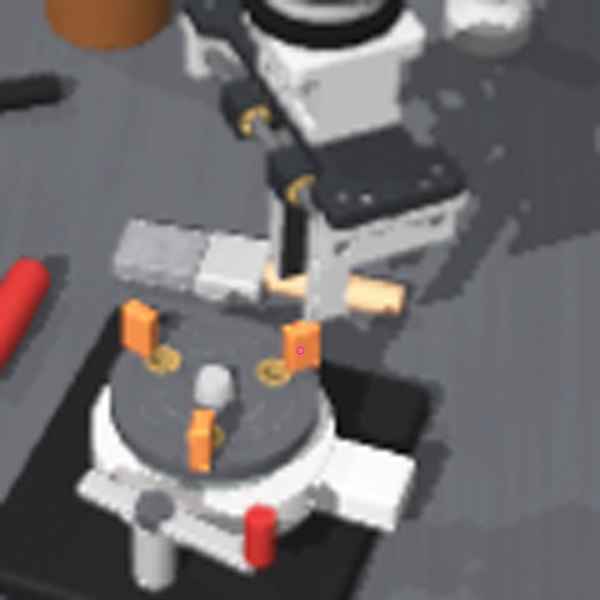

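View pics/scene2c.png

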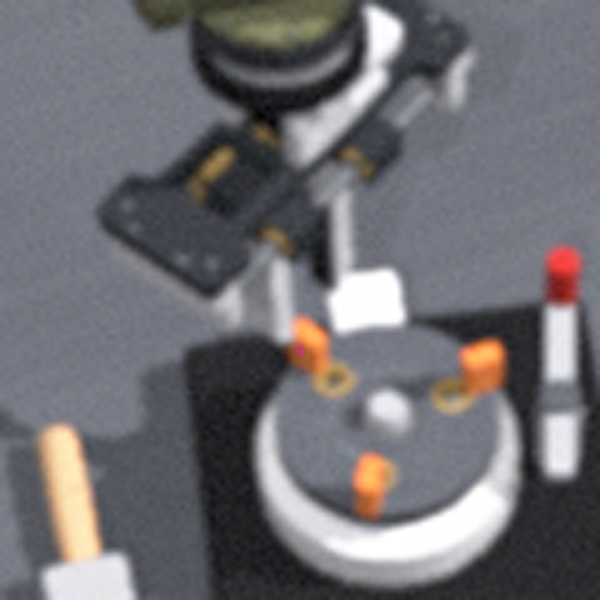

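```bash
python3 - <<'E'
from h import *
S=np.load('pics/scene2.npy',allow_pickle=True).item();D=np.load('pics/side2.npy',allow_pickle=True).item()
W=np.load('pics/wrist2.npy',allow_pickle=True).item();w,o=W['c'],W['o']
s,d=S['c'],D['c']
f=lambda u,v,b:((u-2)/5+b[0]-60,(v-2)/5+b[1]-70)
bs,bd=(295,223),(356,226)
A=f(278,336,bs),f(290,277,bd); B=f(328,284,bs),f(322,316,bd)
M=R.from_euler('xyz',o['eef_rot']).as_matrix()
for n,(a,b) in(('far',A),('near',B)):
    X,e=tri(ray(s,a),ray(d,b)); print(n,X.round(4),e.round(4),'tool',(M.T@(X-o['ee_pos'])).round(4))
    # wrist + side
for n,uw,b in(('right/+y',(362,277),A[1]),('left/-y',(275,277),B[1])):
    X,e=tri(ray(w,uw,o),ray(d,b)); print(n,X.round(4),e.round(4),'tool',(M.T@(X-o['ee_pos'])).round(4))
for n,uw,b in(('right/+y',(362,277),A[0]),('left/-y',(275,277),B[0])):
    X,e=tri(ray(w,uw,o),ray(s,b)); print(n,X.round(4),e.round(4),'tool',(M.T@(X-o['ee_pos'])).round(4))
E
```

```text
far [ 0.5005 -0.0612  0.1235] 0.0003 tool [-0.0392  0.0184 -0.0017]
near [ 0.4829 -0.0297  0.1271] 0.0028 tool [-0.0428 -0.0177 -0.0016]
right/+y [ 0.5031 -0.0643  0.1187] 0.0059 tool [-0.0344  0.0224 -0.0026]
left/-y [ 0.4849 -0.0234  0.1317] 0.0077 tool [-0.0473 -0.0222 -0.0065]
right/+y [ 0.5071 -0.0612  0.1299] 0.0046 tool [-0.0456  0.0216 -0.0075]
left/-y [ 0.4806 -0.0251  0.1172] 0.0064 tool [-0.0329 -0.0228 -0.0019]
```

Three views agree that the visible fingertips sit about 40 mm above the reported TCP, and no finger reaches the wing yet. Before lowering further I'll check what the interface says about the tool.

```bash
python3 - <<'E'
from h import *
print([a for a in dir(ctrl) if not a.startswith('_')]); print(ctrl.hold_point_z)
o=get_obs(); print(o['force'],o['qpos'].round(3))
E
```

```text
['MotionError', 'hold_point_z']
0.0188
[-0.30676202  0.05571086 -0.27964775] [-0.168  0.259  1.772  0.     1.11   0.896]
```

To test this without risk, I'll make a short arc in the wanted direction. If the fingers really reach the wing, it will move.

Call:
{"fn": "step_arm", "kwargs": {"motion": [[[0, 0.0035, -0.0018, -4, 0, 0], [0, 0.0035, -0.0001, -4, 0, 0], [0, 0.0035, -0.0001, -4, 0, 0], [0, 0.0035, -0.0001, -4, 0, 0], [0, 0.0035, -0.0001, -4, 0, 0], [0, 0, 0, 0, 0, 0]]]}}

```text
time_s: 3.35
ee_pos: [0.5034, -0.059, 0.0859]
eef_rot: [2.084, 1.57, -0.202]
force: [0.2, 1.9, -0.2]
grip_width: 0.0302
```

```bash
python3 - <<'E'
from h import *
a=np.radians(-131); goal([.535+.05*np.cos(a),-.0203+.05*np.sin(a),.085],-41)
snap('wrist','wrist3')
E
```

```text
t 3.35 tcp [ 0.5034 -0.059   0.0859] ydir -41.0 q6 0.53 F [ 0.2  1.9 -0.2] grip 0.0302
world d [-0.0012  0.0009 -0.0009] tool d [ 0.0009 -0.0015  0.0001] rotvec [ 0.01 -0.03 -0.05]
```

View pics/wrist3.png

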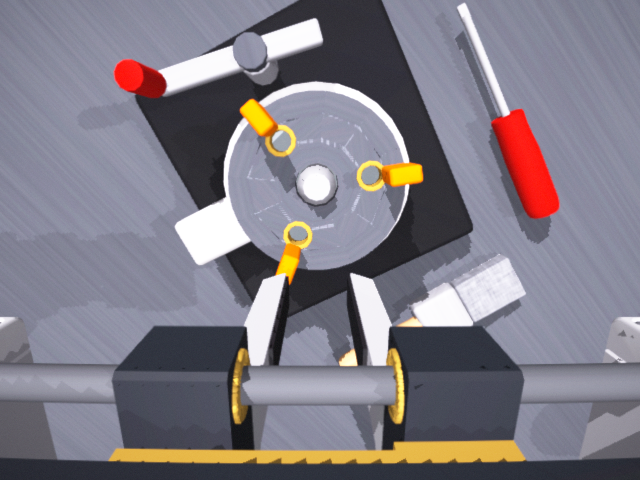

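```bash
cat >> m.py <<'E'
def disc(tag,holes,sp,zt):
    d=np.load(f'pics/{tag}.npy',allow_pickle=True).item(); c,o=d['c'],d['o']
    P=[onz(c,h,zt,o) for h in holes]; C=np.array([.5352,-.0205])
    m=np.mean(P,0)
    print('spin',onz(c,sp,.086,o).round(4),'holes ctr',m.round(4))
    for p in P: w=p-m; print(np.hypot(*w[:2]).round(4),np.degrees(np.arctan2(w[1],w[0])).round(1))
E
python3 - <<'E'
from m import *
disc('wrist2',[(317.5,236),(270,153),(368,153)],(318,180),.076)
disc('wrist3',[(298,236),(280.5,140.5),(371,175.5)],(317,184),.076)
print(get_obs()['force'])
E
```

```text
spin [ 0.5363 -0.0196  0.086 ] holes ctr [ 0.5347 -0.0208  0.076 ]
0.034 -152.0
0.0335 88.6
0.0341 -31.0
spin [ 0.5362 -0.0197  0.086 ] holes ctr [ 0.5349 -0.0208  0.076 ]
0.0343 -151.1
0.034 88.0
0.0337 -31.1
[-0.28405743  0.32760323 -0.20343964]
```

The disc did not move (holes still at -151/88/-31°). So the real fingertips are about 41 mm short of the reported TCP, along tool x only. I'll go back and descend by that much more, checking for contact.

Call:
{"fn": "step_arm", "kwargs": {"motion": [[[0, -0.005, -0.0001, 4, 0, 0], [0, -0.0035, -0.0001, 4, 0, 0], [0, -0.0035, -0.0001, 4, 0, 0], [0, -0.0035, -0.0001, 4, 0, 0], [0, -0.0035, -0.0001, 4, 0, 0], [0.01, 0, 0, 0, 0, 0], [0.01, 0, 0, 0, 0, 0], [0.01, 0, 0, 0, 0, 0], [0, 0, 0, 0, 0, 0]]]}}

```text
time_s: 4.53
ee_pos: [0.4903, -0.0443, 0.0542]
eef_rot: [-0.694, 1.569, 2.955]
force: [-0.4, -0.4, -0.4]
grip_width: 0.0301
```

```bash
python3 - <<'E'
from h import *
a=np.radians(-151); goal([.535+.05*np.cos(a),-.0203+.05*np.sin(a),.044],-61)
snap('wrist','wrist4')
for n in('side','scene'):
    c,o=snap(n,n+'4'); u=proj(c,o['ee_pos']+[0,0,.041]).round().astype(int); print(n,u)
    x,y=u-[60,60]; cr=c['pixels'][y:y+120,x:x+120]
    cv2.imwrite(f'pics/{n}4c.png',cv2.resize(cr,None,fx=5,fy=5,interpolation=cv2.INTER_CUBIC)[:,:,::-1])
E
```

```text
t 4.525 tcp [ 0.4903 -0.0443  0.0542] ydir -61.0 q6 0.9 F [-0.4 -0.4 -0.4] grip 0.0301
world d [ 0.0009 -0.0002 -0.0102] tool d [ 0.0102  0.0007 -0.0007] rotvec [0.05 0.08 0.07]
side [356 224]
scene [296 221]
```

View pics/wrist4.png

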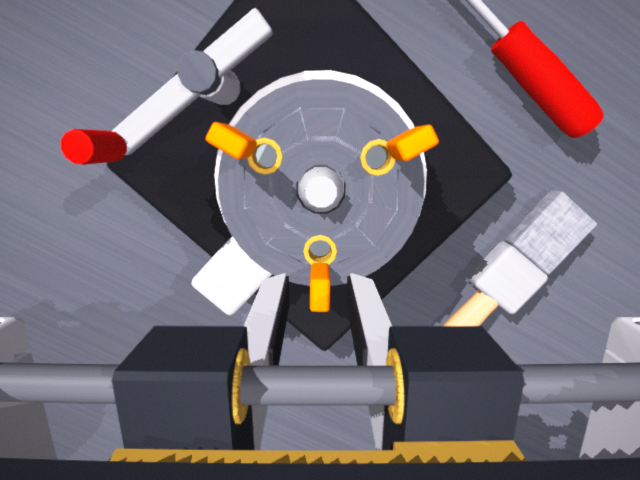

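View pics/side4c.png

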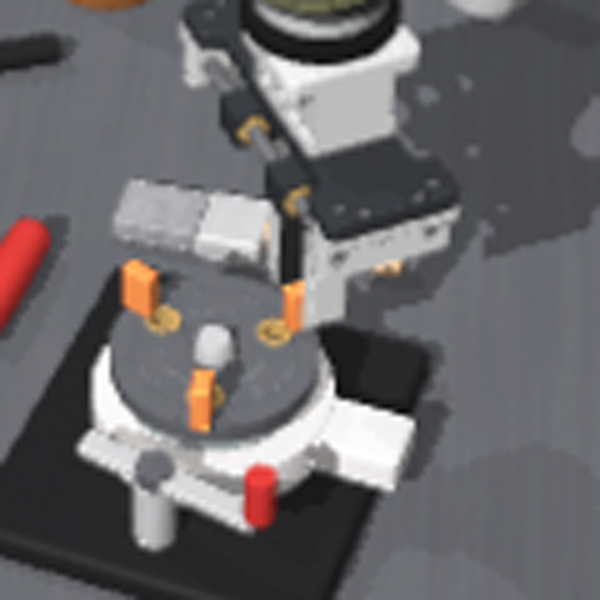

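View pics/scene4c.png

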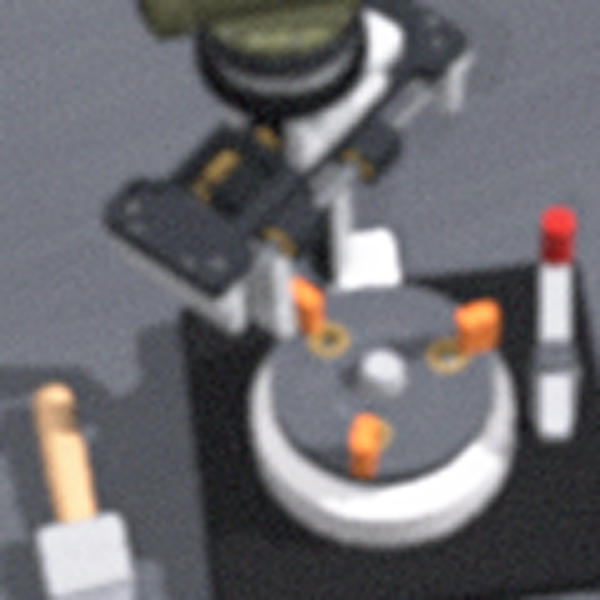

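Call:
{"fn": "step_arm", "kwargs": {"motion": [[[0.005, 0.0005, 0, 0, 0, 0], [0.006, 0, 0, 0, 0, 0], [0, 0, 0, 0, 0, 0], [0, 0, 0, 0, 0, 0]]], "fingers": 0.02}}

```text
time_s: 5.18
ee_pos: [0.4911, -0.0448, 0.0443]
eef_rot: [-1.465, 1.571, 2.184]
force: [0.0, 0.4, 0.0]
grip_width: 0.0197
```

Call:
{"fn": "step_arm", "kwargs": {"motion": [[[0, 0.0035, -0.0001, -4, 0, 0], [0, 0.0035, -0.0001, -4, 0, 0], [0, 0.0035, -0.0001, -4, 0, 0], [0, 0.0035, -0.0001, -4, 0, 0], [0, 0.0035, -0.0001, -4, 0, 0], [0, 0.0035, -0.0001, -4, 0, 0], [0, 0.0035, -0.0001, -4, 0, 0], [0, 0, 0, 0, 0, 0]]]}}

```text
time_s: 6.18
ee_pos: [0.5077, -0.0627, 0.0444]
eef_rot: [2.039, 1.571, -0.108]
force: [-0.5, 0.6, -0.2]
grip_width: 0.0201
```

```bash
python3 - <<'E'
from h import *
a=np.radians(-123); goal([.535+.05*np.cos(a),-.0203+.05*np.sin(a),.044],-33)
snap('wrist','wrist5')
E
```

```text
t 6.175 tcp [ 0.5077 -0.0627  0.0444] ydir -33.0 q6 0.38 F [-0.5  0.6 -0.2] grip 0.0201
world d [ 0.      0.0004 -0.0004] tool d [ 0.0004 -0.0002 -0.0004] rotvec [ 0.02 -0.01 -0.01]
```

View pics/wrist5.png

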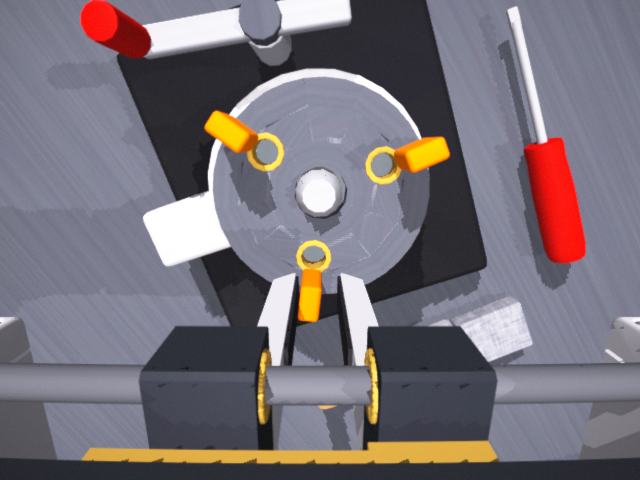

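The wing is now being pushed by the left finger, at (308,295). I'll measure the disc angle.

```bash
python3 - <<'E'
from m import *
disc('wrist5',[(313.5,256),(265.5,152),(383.5,165)],(320,192),.076)
d=np.load('pics/wrist5.npy',allow_pickle=True).item();c,o=d['c'],d['o']
f=lambda p,z:onz(c,p,z,o)
v=f((486,267),.022)-f((427,-2),.022); print('plinth edge',np.degrees(np.arctan2(v[1],v[0])))
v=f((263,20),.0765)-f((320,192),.086); print('pivot dir',np.degrees(np.arctan2(v[1],v[0])))
E
```

```text
spin [ 0.5363 -0.0195  0.086 ] holes ctr [ 0.5359 -0.021   0.076 ]
0.0337 -129.5
0.0337 110.8
0.0339 -9.3
plinth edge -105.33019129186164
pivot dir 75.57217535840488
```

Call:
{"fn": "step_arm", "kwargs": {"motion": [[[0, 0.0035, -0.0001, -4, 0, 0], [0, 0.0035, -0.0001, -4, 0, 0], [0, 0.0035, -0.0001, -4, 0, 0], [0, 0.0035, -0.0001, -4, 0, 0], [0, 0.0013, 0, -1.5, 0, 0], [0, 0.0013, 0, -1.5, 0, 0], [0, 0.0013, 0, -1.5, 0, 0], [0, 0.0013, 0, -1.5, 0, 0], [0, 0, 0, 0, 0, 0], [0, 0, 0, 0, 0, 0]]]}}

```text
time_s: 7.48
ee_pos: [0.5253, -0.0699, 0.0443]
eef_rot: [1.355, 1.571, -0.407]
force: [0.7, 0.3, 0.4]
grip_width: 0.0198
```

```bash
python3 - <<'E'
from h import *
a=np.radians(-101); goal([.535+.05*np.cos(a),-.0203+.05*np.sin(a),.044],-11)
snap('wrist','wrist6')
E
```

```text
t 7.475 tcp [ 0.5253 -0.0699  0.0443] ydir -11.0 q6 -0.01 F [0.7 0.3 0.4] grip 0.0198
world d [ 0.0002  0.0006 -0.0003] tool d [ 0.0003  0.0001 -0.0006] rotvec [ 0.02  0.   -0.01]
```

View pics/wrist6.png

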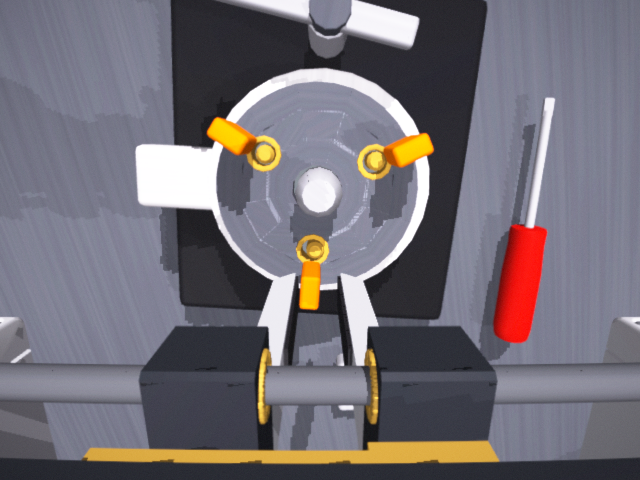

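The studs show in the holes at (312,249), (263,153) and (374,160), and the disc looks smaller. I'll check its height with the fixed cameras.

```bash
python3 - <<'E'
from h import *
for n in('side','scene'):
    c,o=snap(n,n+'6'); u=proj(c,[.535,-.02,.07]).round().astype(int); 
    x,y=u-[55,50]; print(n,x,y); cr=c['pixels'][y:y+100,x:x+110]
    cv2.imwrite(f'pics/{n}6c.png',cv2.resize(cr,None,fx=6,fy=6,interpolation=cv2.INTER_CUBIC)[:,:,::-1])
E
```

```text
side 283 186
scene 257 188
```

View pics/side6c.png

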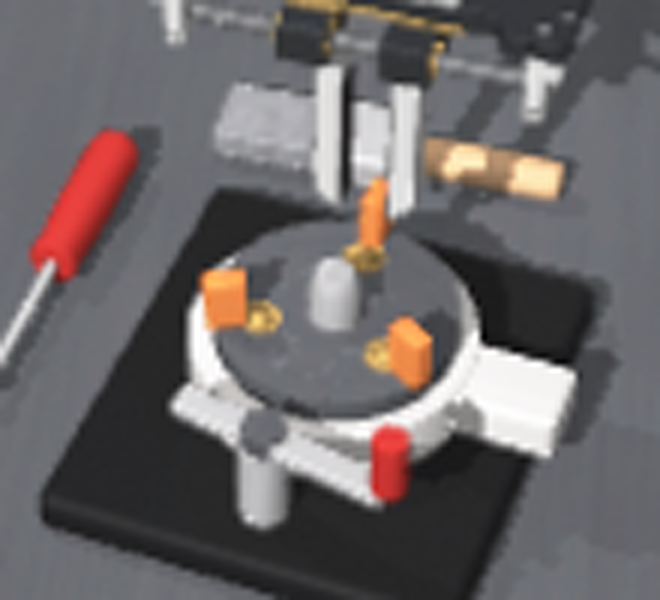

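View pics/scene6c.png

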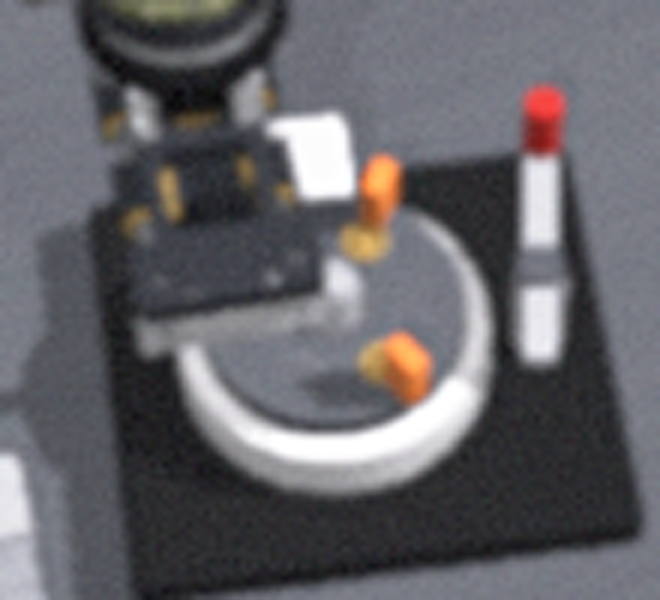

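```bash
python3 - <<'E'
from h import *
P={}
for n in('side','scene'):
    c=np.load(f'pics/{n}6.npy',allow_pickle=True).item()['c']; hsv=cv2.cvtColor(c['pixels'],cv2.COLOR_RGB2HSV)
    m=cv2.inRange(hsv,(8,150,120),(20,255,255)); k,L,st,ce=cv2.connectedComponentsWithStats(m)
    for i in range(1,k):
        if st[i,4]>20 and abs(ce[i][0]-320)<35 and 190<ce[i][1]<270: print(n,st[i],ce[i].round(2))
        if st[i,4]>20 and abs(ce[i][0]-320)<35 and 190<ce[i][1]<270: P.setdefault(n,[]).append((c,ce[i]))
for a in P['scene']:
    for b in P['side']:
        X,e=tri(ray(a[0],a[1]),ray(b[0],b[1])); 
        if e<.01: print(X.round(4),e.round(4))
E
```

```text
side [343 216   5  12  40] [344.82 222.15]
side [316 231   8   9  60] [320.03 234.9 ]
side [348 239   7  12  67] [350.96 244.43]
scene [317 215   7  11  52] [319.94 219.33]
scene [320 244   8  11  56] [324.09 249.04]
[0.4992 0.0153 0.0795] 0.0005
[ 0.5814 -0.0086  0.0796] 0.0
```

The wing heights dropped from 93.3 mm to 79.5 mm, exactly 14 mm, so the disc is seated. I'll back off, rise, and go over the knob with the jaws turned tangentially.

Call:
{"fn": "step_arm", "kwargs": {"motion": [[[0, -0.002, 0, 0, 0, 0], [-0.03, 0, 0, 0, 0, 0], [-0.04, 0, 0, 0, 0, 0], [0, -0.0127, -0.037, 0, 0, 0], [0, -0.0127, -0.037, -5, 0, 0], [0, 0, 0, 5, 0, 0], [0, -0.0127, -0.037, 0, 0, 0], [0, -0.0127, -0.037, 0, 0, 0], [0, 0, 0, -10, 0, 0], [0, 0, 0, -10, 0, 0], [0, 0, 0, -10, 0, 0], [0, 0, 0, -10, 0, 0]]], "fingers": 0.034}}

```text
time_s: 9.12
ee_pos: [0.5014, 0.0854, 0.1142]
eef_rot: [-1.85, 1.571, -2.908]
force: [0.2, 0.3, 0.0]
grip_width: 0.0338
```

Call:
{"fn": "step_arm", "kwargs": {"motion": [[[0, 0, 0, -10, 0, 0], [0, 0, 0, -10, 0, 0], [0, 0, 0, -10, 0, 0], [0, 0, 0, -7, 0, 0], [0, 0, 0, 0, 0, 0]]]}}

```text
time_s: 9.75
ee_pos: [0.5014, 0.0854, 0.1143]
eef_rot: [1.908, 1.571, 1.489]
force: [0.8, -0.3, 0.2]
grip_width: 0.0337
```

```bash
python3 - <<'E'
from m import *
c,o=snap('wrist','wrist7'); meas('wrist7',.09)
goal([.5023,.0862,.046],66)
for n in('scene','side'):
    c,o=snap(n,n+'7'); hsv=cv2.cvtColor(c['pixels'],cv2.COLOR_RGB2HSV)
E
```

```text
wrist7 orange [225 268  15  15 184] [232.3 275. ] [0.492  0.0237 0.084 ]
wrist7 red [307 239  24  32 637] [318.5 254.8] [0.4993 0.0876 0.098 ]
t 9.8 tcp [0.5014 0.0854 0.1143] ydir 65.9 q6 -1.05 F [ 0.1  0.4 -0.4] grip 0.0342
world d [ 0.0009  0.0008 -0.0683] tool d [0.0683 0.0011 0.0005] rotvec [-0.12 -0.    0.  ]
```

View pics/wrist7.png

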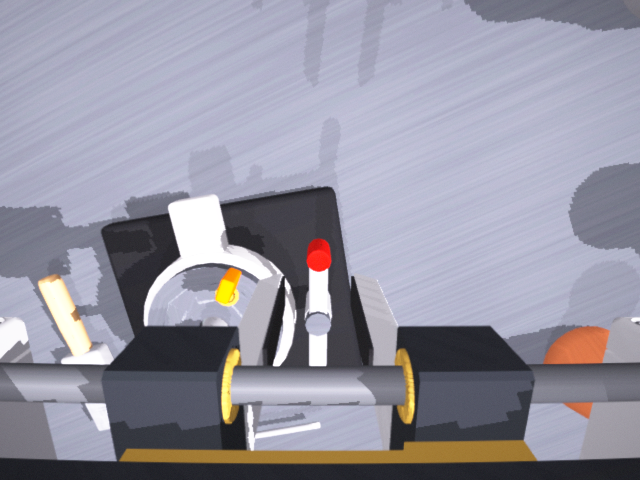

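The knob at (318,255) sits midway between the fingers. I'll lower so the fingers straddle it.

Call:
{"fn": "step_arm", "kwargs": {"motion": [[[0.02, 0.0005, -0.001, 0, 0, 0], [0.02, 0, 0, 0, 0, 0], [0.014, 0, 0, 0, 0, 0], [0.008, 0, 0, 0, 0, 0], [0.005, 0, 0, 0, 0, 0], [0, 0, 0, 0, 0, 0]]]}}

```text
time_s: 10.65
ee_pos: [0.5009, 0.0863, 0.0473]
eef_rot: [0.23, 1.571, -0.188]
force: [-0.5, 0.2, -0.4]
grip_width: 0.0341
```

Call:
{"fn": "step_arm", "kwargs": {"motion": [[[0, 0, 0, 0, 0, 0], [0, 0, 0, 0, 0, 0]]], "fingers": 0.024}}

```text
time_s: 10.9
ee_pos: [0.501, 0.0863, 0.0476]
eef_rot: [0.525, 1.57, 0.106]
force: [-0.5, -0.0, 0.2]
grip_width: 0.024
```

```bash
python3 - <<'E'
from m import *
c,o=snap('wrist','wrist8')
goal([.5023,.0862,.046],66)
E
```

```text
t 10.95 tcp [0.501  0.0863 0.0475] ydir 66.0 q6 -1.05 F [-0.3 -0.  -0.1] grip 0.024
world d [ 0.0013 -0.0001 -0.0015] tool d [0.0015 0.0004 0.0013] rotvec [ 0.04  0.02 -0.02]
```

View pics/wrist8.png

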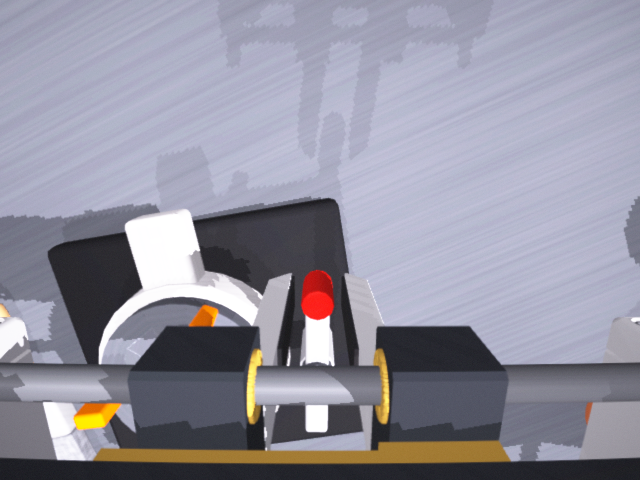

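Call:
{"fn": "step_arm", "kwargs": {"motion": [[[0, 0.0053, 0.0006, 5, 0, 0], [0, 0.0053, 0.0003, 5, 0, 0], [0, 0.0053, 0.0003, 5, 0, 0], [0, 0.0053, 0.0003, 5, 0, 0], [0, 0.0053, 0.0003, 5, 0, 0], [0, 0.0053, 0.0003, 5, 0, 0], [0, 0.0053, 0.0003, 5, 0, 0], [0, 0.0053, 0.0003, 5, 0, 0], [0, 0.0053, 0.0003, 5, 0, 0], [0, 0.0053, 0.0003, 5, 0, 0], [0, 0, 0, 0, 0, 0]]]}}

```text
time_s: 12.32
ee_pos: [0.5404, 0.1195, 0.0473]
eef_rot: [1.581, 1.571, 0.291]
force: [-0.5, 0.2, 0.2]
grip_width: 0.0239
```

```bash
python3 - <<'E'
from m import *
a=np.radians(106); goal([.557+.06*np.cos(a),.0618+.06*np.sin(a),.046],16)
snap('wrist','wrist9'); meas('wrist9',.09)
E
```

```text
t 12.325 tcp [0.5404 0.1195 0.0473] ydir 16.1 q6 -0.13 F [-0.5  0.2  0.2] grip 0.0239
world d [ 0.     -0.     -0.0013] tool d [0.0013 0.     0.    ] rotvec [ 0.07 -0.   -0.01]
```

View pics/wrist9.png

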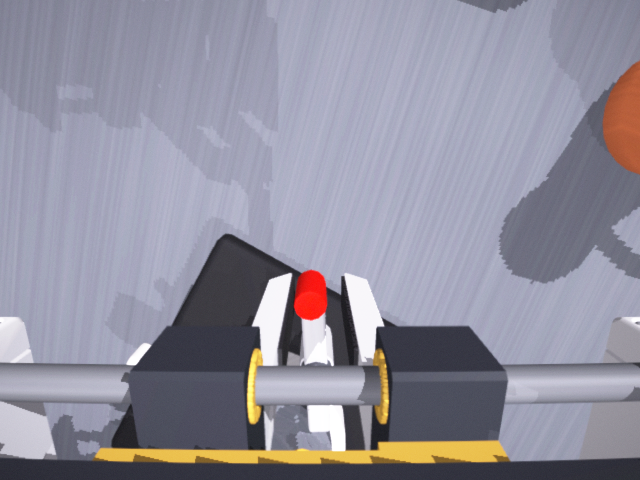

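Call:
{"fn": "step_arm", "kwargs": {"motion": [[[0, 0.0052, 0.0002, 5, 0, 0], [0, 0.0052, 0.0002, 5, 0, 0], [0, 0.0052, 0.0002, 5, 0, 0], [0, 0.0052, 0.0002, 5, 0, 0], [0, 0.0052, 0.0002, 5, 0, 0], [0, 0.0052, 0.0002, 5, 0, 0], [0, 0.0021, 0, 2, 0, 0], [0, 0.0021, 0, 2, 0, 0], [0, 0, 0, 0, 0, 0]]]}}

```text
time_s: 13.5
ee_pos: [0.5753, 0.119, 0.0472]
eef_rot: [2.365, 1.571, 0.481]
force: [0.6, 0.1, 0.3]
grip_width: 0.0243
```

```bash
python3 - <<'E'
from m import *
a=np.radians(72); goal([.557+.06*np.cos(a),.0618+.06*np.sin(a),.046],-18)
snap('wrist','wrist10')
E
```

```text
t 13.5 tcp [0.5753 0.119  0.0472] ydir -17.9 q6 0.45 F [0.6 0.1 0.3] grip 0.0243
world d [ 0.0003 -0.0002 -0.0012] tool d [0.0012 0.0003 0.0001] rotvec [ 0.07 -0.01 -0.01]
```

View pics/wrist10.png

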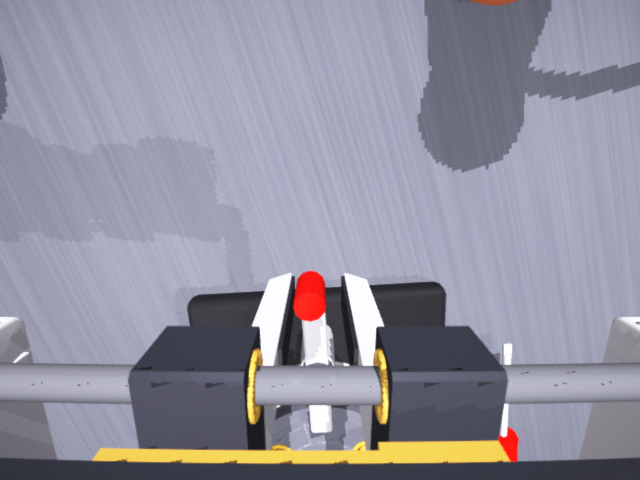

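Call:
{"fn": "step_arm", "kwargs": {"motion": [[[0, 0.001, 0, 1, 0, 0], [0, 0.001, 0, 1, 0, 0], [0, 0, 0, 0, 0, 0]]]}}

```text
time_s: 13.92
ee_pos: [0.5757, 0.1186, 0.0471]
eef_rot: [-1.231, 1.567, 3.133]
force: [-10.3, 1.4, 5.0]
grip_width: 0.0244
```

The force rose to 10 N against the push, so the latch is on its stop. I'll release it, rise clear and check.

Call:
{"fn": "step_arm", "kwargs": {"motion": [[[0, -0.003, 0, 0, 0, 0], [0, -0.002, 0, 0, 0, 0], [-0.02, 0, 0, 0, 0, 0], [-0.04, 0, 0, 0, 0, 0], [-0.04, 0, 0, 0, 0, 0], [0, -0.02, -0.05, 0, 0, 0], [0, -0.02, -0.05, 0, 0, 0], [0, 0, 0, 0, 0, 0]]]}}

```text
time_s: 14.92
ee_pos: [0.5684, 0.2308, 0.147]
eef_rot: [2.915, 1.57, 1.0]
force: [-0.3, -0.6, -0.3]
grip_width: 0.0237
```

```bash
python3 - <<'E'
from h import *
snap('wrist','wrist11'); o=get_obs(); print(o['ee_pos'],o['force'],o['time_s'])
P={}
for n in('side','scene'):
    c,o=snap(n,n+'11'); u=proj(c,[.535,-.02,.07]).round().astype(int)
    x,y=u-[55,50]; cr=c['pixels'][y:y+100,x:x+110]
    cv2.imwrite(f'pics/{n}11c.png',cv2.resize(cr,None,fx=6,fy=6,interpolation=cv2.INTER_CUBIC)[:,:,::-1])
    hsv=cv2.cvtColor(c['pixels'],cv2.COLOR_RGB2HSV)
    for nm,lo,hi in(('o',(8,150,120),(20,255,255)),('r',(0,170,120),(5,255,255))):
        k,L,st,ce=cv2.connectedComponentsWithStats(cv2.inRange(hsv,lo,hi))
        for i in range(1,k):
            if st[i,4]>15 and abs(ce[i][0]-320)<60 and 190<ce[i][1]<300: print(n,nm,st[i],ce[i].round(2)); P.setdefault(n+nm,[]).append((c,ce[i]))
for nm in 'or':
  for a in P.get('scene'+nm,[]):
    for b in P.get('side'+nm,[]):
        X,e=tri(ray(a[0],a[1]),ray(b[0],b[1]))
        if e<.01: print(nm,X.round(4),e.round(4))
E
```

```text
[0.5686742  0.22897674 0.1470234 ] [-0.19919585 -1.19102562 -1.23192661] 14.975
side o [343 216   5  11  44] [345.23 221.45]
scene o [318 215   6  12  46] [319.8  219.78]
scene o [288 234   8   8  45] [291.89 237.51]
scene o [321 245   7  10  52] [324.13 249.13]
scene r [370 221   5   9  33] [371.55 224.7 ]
o [ 0.5211 -0.0668  0.0781] 0.001
```

View pics/side11c.png

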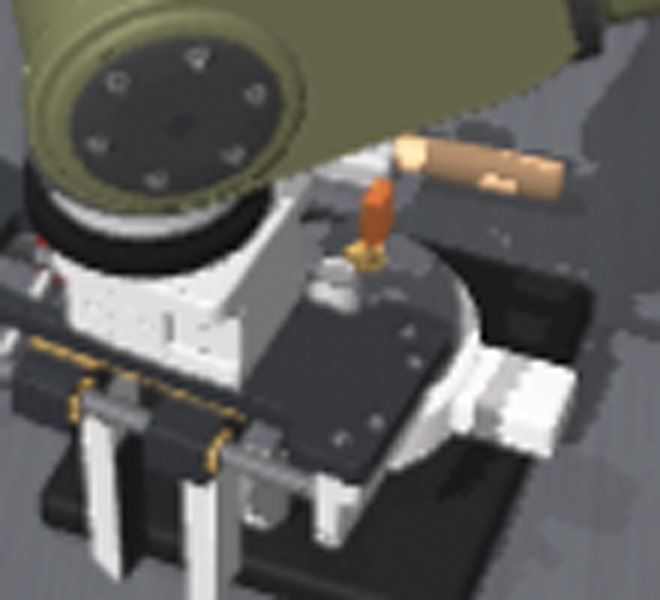

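View pics/scene11.png

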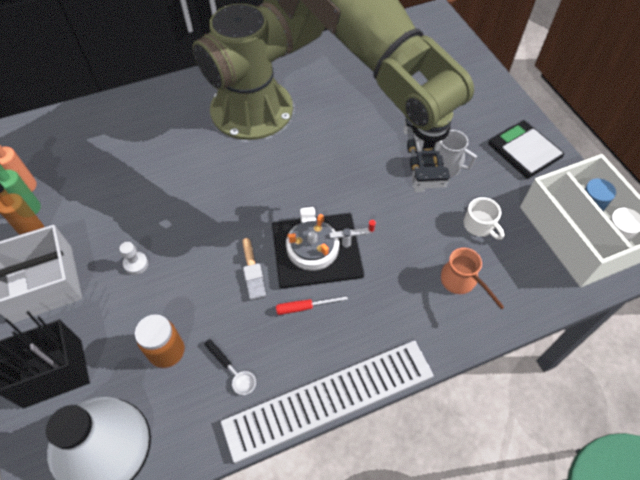

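View pics/wrist11.png

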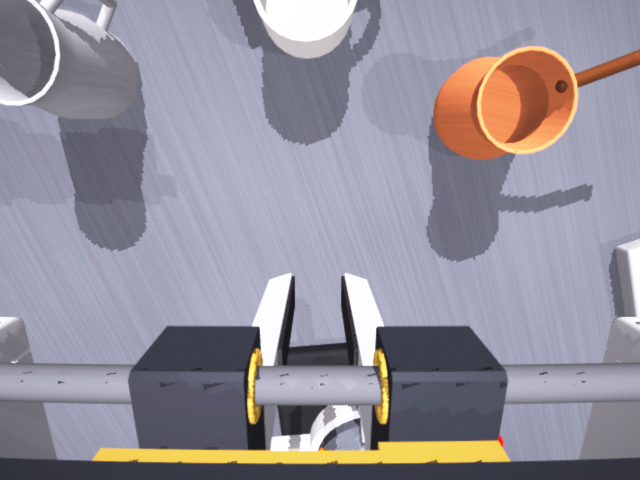

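The latch arm lies across the rim with the knob at (371,225), and every bystander is where it was. I'll put numbers on the knob angle and the disc height, and compare the two scene pictures.

```bash
python3 - <<'E'
from h import *
a=np.load('pics/scene0.npy',allow_pickle=True).item()['c'];b=np.load('pics/scene11.npy',allow_pickle=True).item()['c']
k0=onz(a,(347.15,207.68),.092); k=onz(b,(371.55,224.7),.092); P=np.array([.557,.0618])
for q in(k0,k): w=q[:2]-P; print(q.round(4),np.hypot(*w).round(4),'latch rad',(np.radians(165)-np.arctan2(w[1],w[0])).round(3))
for uv in((319.8,219.78),(324.13,249.13),(291.89,237.51)):
    q=onz(b,uv,.0795); w=q[:2]-[.535,-.0203]; print('wing',np.hypot(*w).round(4),np.degrees(np.arctan2(w[1],w[0])).round(1))
d=cv2.absdiff(a['pixels'],b['pixels']).max(2)
for n,(x,y) in dict(cezve=(461,272),jug=(452,155),jar=(160,341),cup=(483,218),tamper=(134,258),brush=(254,270),driver=(305,305),scoop=(232,370)).items():
    print(n,np.mean(d[y-15:y+15,x-15:x+15]>50).round(3))
E
```

```text
[0.5009 0.0871 0.092 ] 0.0615 latch rad 0.161
[0.5697 0.1207 0.092 ] 0.0603 latch rad 1.521
wing 0.0493 135.2
wing 0.0481 14.1
wing 0.0489 -106.1
cezve 0.0
jug 0.076
jar 0.0
cup 0.0
tamper 0.0
brush 0.034
driver 0.0
scoop 0.0
```

```bash
python3 -c "
from h import *
o=get_obs();print(o['time_s'],abs(o['joint_vel']).max(),o['force']);print(ticket.hand_in())"
```

```text
15.075 0.01678855817514618 [ 0.62551058 -0.86569318  0.00433588]
the job is handed in; nothing more can be done
None
```

I turned the carrier about 46° counter-clockwise by pushing one wing until it dropped onto its seat. I then swung the latch by its knob to its stop, raised the gripper clear of everything and handed in at about 15 s.

**Checks at the end:**
- **Carrier height:** right after it dropped, the wings had come down 14 mm (93.3 to 79.5 mm), and the studs showed in the holes.
- **Carrier angle:** in the last scene picture the wings are at 135°, 14° and -106°. The studs are at about 135°, 15° and -105°.
- **Latch:** about 1.52 rad from the scene camera, with a 10 N rise felt at the stop. The picture shows the foot over the rim.
- **Bystanders:** six show almost no change from the first scene picture. The jug (7.6% of pixels) and brush (3.4%) patches differ slightly; I put this down to the gripper partly hiding the jug and to a shadow on the brush.

**What disagreed or could not be checked:**
- **Fingertips:** they are about 41 mm short of the reported TCP, although the text puts the TCP at the fingertips. A first push therefore passed over the wing without touching it. I measured the offset in the cameras and lowered the tool by that much for both jobs.
- **Final side view:** the arm hid most of the scene, so the last knob and disc positions come from the scene camera alone. The one wing still visible in the side view fitted the seated height (78 mm).

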